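# Open the bench mill and park its lid

### The arm

A 6-joint arm with a two-finger parallel gripper is mounted at the origin on the work surface. World frame = base frame: x ahead of the robot, y to its left, z up, the work surface at z = 0. Lengths are in m, angles in degrees, forces in N, time in s.
With the tool pointing down it reaches from about 0.4 to 0.825 m from the base axis. Payload 7 kg.
Tool frame: the origin (TCP) lies at the centre of the arm's flange, where the gripper is bolted on; the fingertips stand 178 mm ahead of it and the grasp point (between the pads) lies 159 mm ahead of it (r.tips_ahead is the z of the fingertips in the tool frame, in m); z points along the fingers, y is the line along which they close (so a half turn about z gives the same grasp; the last joint's range is limited). The gripper opens to 88 mm and grips with 3 to 60 N. Pads are 19 mm wide; open, the fingers measure 130 mm over their backs; the gripper's body (78 mm by 193 mm) begins 47 mm behind the grasp point.
Start: joints at [85.949, 20.546, 0.682, 0, -70.136, -16.507], TCP at [0.237, 0.632, 0.405] pointing down, gripper open.
Joint ranges: [-176.03, 176.03], [-82.01, 121.73], [-58.28, 71.71], [-173.87, 95.51], [-174.79, -0.11], [-173.66, 173.66]. Speed limits (degrees/s): [136.94, 136.94, 172.46, 180, 180, 180].

### API

Orientations are given as [roll, pitch, yaw] about the fixed x, y, z axes, in that order (R = Rz(yaw) Ry(pitch) Rx(roll)).
In Python, from plant import r gives the robot as it stands. The module is installed in compiled form; this text tells all that it offers.
- The arm moves only by the shell command python3 -m pendant 'ROWS' [FORCE]. ROWS is JSON, a list that holds one entry, the list of rows, each a list of 7 numbers: the shift along the tool's x, y, z in m, then the turn, a rotation vector about the tool's x, y, z in degrees, then the gripper command: -1 is shut, 1 is fully open, values between are in proportion. A call has 1 to 5 rows; each row is the pose to reach, as a shift and turn from the pose commanded when the call began, along the tool's axes at that moment; what a row does not reach only later rows make up. A row lasts 1/10 s, in which the tool goes at most 50 mm and 8.59 degrees, less where a joint would pass 70% of its speed; a pose out of reach is approached as far as the arm can. A call with a gripper value outside its range is refused whole. The fingers move at their own pace and stop on an object; FORCE is the grip in N (left out, the last holds). Time passes only in rows, so rows that repeat a pose let the fingers close. It gives the time, the measured TCP pose, the force, the opening and the grip force at its end, in the units of the state.
- r.get_state(): the state, without advancing time (a new reading comes with each control period).
- r.capture(name): name is "scene" or "top"; returns the picture (400x640x3 uint8, red, green, blue); there is no depth.
- r.camera_params(name): a dict with "fx", "fy", "cx", "cy" (pixels), "R" (3x3) and "t" (3): a world point X has camera coordinates R X + t. Camera axes: x right, y down, z forward; pixel columns grow to the right and rows downward; lengths in m; the calibration is good to about 2 mm. A picture is of the moment at which its call begins. camera_params takes no time and is no camera call.
- r.close_job(): hands the job in; it is judged then, once.
The state is a dict: "time_s": time; "joints": joint angles; "qd": joint speeds; "joint_torque": joint torques, N m; "tcp_pos": TCP position; "eef_rot": TCP orientation; "contact_force": force on the tool from outside, world axes, zero at the start; "moment": the same for the moment, N m; "gripper_width": finger opening in m; "gripper_force": force on a finger pad.
Only numpy, scipy, OpenCV 4.12 (cv2) and the standard library are available. Lean on these libraries where they do the work, as an engineer would, in place of code of your own. Each camera call takes 0.05 s, during which the arm holds its last target. There are 200 camera calls.

### The job

Open the bench mill: its lid has a bayonet catch, so turn the lid anticlockwise (seen from above) by its bar grip until you feel it meet its stop, without forcing it, then lift it straight off. Set it down gently, grip upwards and well centred, on the lid rest that is free (the one with a bare cork disc; a bottle stands on the other), and let go. Leave the bottle, the beaker and the jar where they are.

Things in the scene. Friction and masses are not known exactly. Their poses are not given: they have to be found in the camera images.
- mill: Fixed bench mill: white housing 160 x 160 mm, round deck 85 mm above bench. Origin: centre of underside, z up, front to -x. A bayonet collar hidden under the lid stands 26 mm above the deck, on the mill's axis. The turn to its stop differs each run (25 to 100 deg anticlockwise). Only the last 10 deg before the stop let the lid lift; earlier it catches after 4 mm. It bears 80 N at most.
- lid: Loose metal lid, 0.35 kg, 112 mm across, 74 mm high, skirt standing on the mill's deck. Origin: centre of the skirt's lower edge, z up. Top face 36 mm above origin; on it a black bar grip along the lid's x, 90 mm long, 16 mm thick (y), from 36 to 74 mm above origin. Two tabs inside the skirt (at +x and -x) run under the collar's teeth. Clear of the collar when lifted 35 mm.
- cork: Cork disc, fixed, 120 mm across, 3 mm thick, lying bare on the lid rest that is free. Origin: centre of its underside, 15 mm above the bench; its top is 18 mm above the bench.
- rest_a: Lid rest, fixed: low round grey block 136 mm across, 15 mm high. Origin: centre of its underside. Either free (cork disc on it) or taken by the bottle.
- rest_b: Second lid rest, same as the first, on the other side of the mill.
- bottle: Clear glass bottle with white cap, loose, 70 mm across, 150 mm high, standing on the other lid rest. Origin: centre of its underside. Leave it.
- beaker: Clear glass beaker, loose, 72 mm across, 95 mm high, on the bench beyond the mill. Origin: centre of its underside. Leave it.
- jar: White plastic jar with a black cap, loose, 68 mm across, 80 mm high, on the bench. Origin: centre of its underside. Leave it.
Things that resemble listed ones, but are neither listed nor needed, are in the scene too. What is shaped like the bottle but pink is not meant. Of the things that look like the lid, the larger one is meant.

How it is judged (in metres and radians):
On the way:
1. the lid is lifted clear of the mill's collar, upright (z of lid in the frame of mill above 0.118 m and angle between lid's own z axis and vertical below 0.35 rad), for 0.1 s.
At the end, for the whole second after the job is handed in: The lid lies at rest, grip up and flat (within 3 degrees), on the cork disc of the free rest, its centre within 20 mm of the disc's centre; the bottle still stands within 15 mm of its start, the beaker and jar within 20 mm (horizontal distance between lid and cork below 0.02 m and z of lid in the frame of cork between 0 and 0.006 m and angle between lid's own z axis and vertical below 0.05 rad and linear speed of lid below 0.01 m/s and distance of bottle from where it was at the start of the episode below 0.015 m and angle between bottle's own z axis and vertical below 0.1 rad and distance of each of beaker, jar from where it was at the start of the episode below 0.02 m); the robot touches nothing.
It fails at once if the lid's catch is forced: more than 80 N between lid and mill (contact force between lid and mill above 80 N).
It fails at once if the lid is banged down: more than 60 N on the cork disc (contact force between lid and cork above 60 N).
It fails at once if the bottle is pushed more than 15 mm or tipped (distance of bottle from where it was at the start of the episode above 0.015 m or angle between bottle's own z axis and vertical above 0.2 rad).
It fails at once if the beaker or the jar is pushed more than 20 mm (distance of any of beaker, jar from where it was at the start of the episode above 0.02 m).
It also fails if it takes over 64 s, if anything falls off the work surface, if the arm or the gripper's body presses on something with over 40 N, if the wrist force passes 120 N, or if a joint passes its speed limit or range.

## Working session

There is one attempt and no reset: what is moved stays moved. The work goes in short steps, Python scripts to look and compute and a shell command to move; the robot and the scene stay as the last step left them, time stands still between calls to the robot, and variables do not carry over. Pictures are saved under pics/ and viewed, at most 10 in all, crops included, and the job is handed in when it is done.

```bash
mkdir -p pics; python3 - <<'E'
from plant import r
import cv2
for n in("scene","top"):
    im=r.capture(n); cv2.imwrite(f"pics/{n}0.png",im[...,::-1]); p=r.camera_params(n); print(n,{k:(v if not hasattr(v,'round') else __import__('numpy').round(v,4).tolist()) for k,v in p.items()})
s=r.get_state(); print(s)
E
```

```text
scene {'fx': 433.20652650357204, 'fy': 433.20652650357204, 'cx': 313.4401115312743, 'cy': 196.19482644966214, 'R': [[0.7506, 0.6605, -0.0207], [0.3421, -0.4152, -0.843], [-0.5653, 0.6256, -0.5376]], 't': [-0.4255, -0.1092, 1.425]}
top {'fx': 461.22271942552953, 'fy': 461.22271942552953, 'cx': 315.817547291599, 'cy': 194.18073546270153, 'R': [[-0.0243, -0.9997, -0.0061], [-0.9813, 0.025, -0.1909], [0.191, 0.0013, -0.9816]], 't': [0.0088, 0.5765, 1.0386]}
{'time_s': 0.1, 'joints': array([ 8.59490661e+01,  2.05860434e+01,  6.37890902e-01, -1.79695265e-02,
       -7.01340522e+01, -1.65088889e+01]), 'qd': array([0.08386201, 0.00712456, 0.12449015, 0.12703506, 0.03383657,
       0.01371647]), 'joint_torque': array([-9.45022475e-04, -5.84165347e+01,  2.93754745e+01,  7.01554298e+00,
        1.01949045e-02, -5.81516838e-05]), 'tcp_pos': array([0.23696873, 0.63184651, 0.40382137]), 'eef_rot': array([ 1.79916383e+02, -7.16483278e-03, -2.05659361e+01]), 'contact_force': array([ 0.15362349, -0.38927904,  0.08781929]), 'moment': array([ 0.0313697 , -0.03560514, -0.00684227]), 'gripper_force': 0.0, 'gripper_width': 0.08777392750206808}
```

View pics/scene0.png

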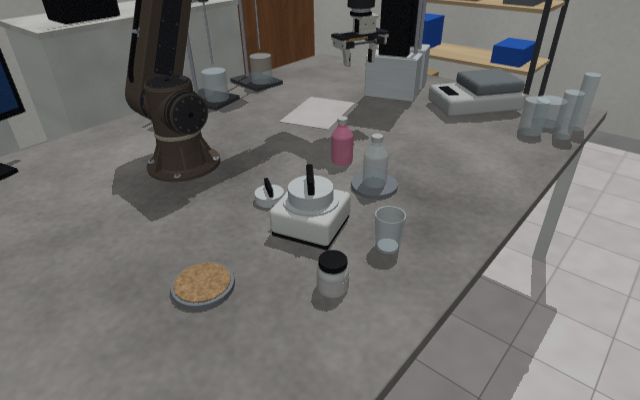

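View pics/top0.png

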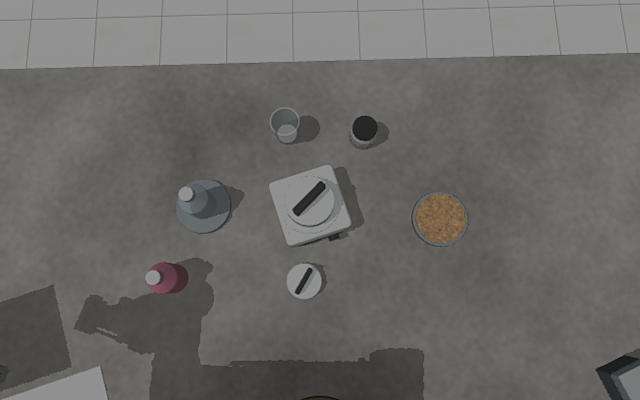

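In the scene view the mill and lid are at about (311,195), the small lid at (268,195), the cork at (203,283), the bottle at (375,165) and the pink bottle at (342,145). In the top view:
- **Lid candidates:** the lid on the mill at (311,200), and the smaller one on the bench at (304,281). I choose the larger, at (311,200).
- **Rest candidates:** bare cork at (440,218), and the rest with the bottle at (203,206). I choose the cork.
- **Bottle candidates:** clear at (195,200), which is the listed one, and pink at (165,278).

```bash
cat > h.py <<'E'
from plant import r
import cv2, numpy as np
def ray(n,uv,z):
    p=r.camera_params(n);R=np.array(p["R"]);t=np.array(p["t"])
    uv=np.atleast_2d(uv).astype(float)
    d=np.c_[(uv[:,0]-p["cx"])/p["fx"],(uv[:,1]-p["cy"])/p["fy"],np.ones(len(uv))]@R
    c=-R.T@t
    return c+d*((z-c[2])/d[:,2])[:,None]
def blob(m,box):
    x0,y0,x1,y1=box; k=np.zeros(m.shape,np.uint8); k[y0:y1,x0:x1]=m[y0:y1,x0:x1]*255
    c,_=cv2.findContours(k,cv2.RETR_EXTERNAL,cv2.CHAIN_APPROX_NONE)
    return max(c,key=cv2.contourArea)[:,0,:]
E
python3 - <<'E'
from h import *
im=cv2.imread("pics/top0.png"); g=im.max(2); hsv=cv2.cvtColor(im,cv2.COLOR_BGR2HSV)
def rect(P): (c,s,a)=cv2.minAreaRect((P[:,:2]*1000).astype(np.float32)); print(np.round(c,1),np.round(s,1),round(a,1), np.round(cv2.boxPoints((c,s,a)),0).tolist())
print("bar");c=blob(g<50,(285,175,335,222));rect(ray("top",c,.159))
print("cork");c=blob((hsv[...,1]>80)&(g>60),(405,185,475,250));P=ray("top",c,.018);rect(P);print(cv2.minEnclosingCircle((P[:,:2]*1000).astype(np.float32)))
print("housing at deck z .085");c=blob(g>150,(260,155,365,255));rect(ray("top",c,.085)); print(cv2.boxPoints(cv2.minAreaRect(c)).round())
print("small bar");c=blob(g<50,(285,262,325,300));rect(ray("top",c,.05))
for n,px,z in(("jar",(364,127),.08),("beaker",(285,118),.095),("bottlecap",(187,194),.15),("pink",(153,278),.15)):print(n,ray("top",px,z).round(3))
a=cv2.resize(im[155:305,255:365],None,fx=4,fy=4,interpolation=cv2.INTER_CUBIC)
s=cv2.imread("pics/scene0.png")[150:250,240:370];s=cv2.resize(s,None,fx=2.7,fy=2.7,interpolation=cv2.INTER_CUBIC)
o=np.zeros((600,800,3),np.uint8);o[:,:440]=a;o[:s.shape[0],445:445+s.shape[1]]=s[:,:355];cv2.imwrite("pics/crop1.png",o)
E
```

```text
bar
[548.7   9.1] [17.  88.4] 45.2 [[511.0, 34.0], [574.0, -28.0], [586.0, -16.0], [523.0, 46.0]]
cork
[ 516.6 -305.5] [117.1 115. ] 88.5 [[458.0, -363.0], [573.0, -365.0], [576.0, -248.0], [461.0, -246.0]]
((517.3922729492188, -305.6412353515625), 59.323448181152344)
housing at deck z .085
[494.8  -1.9] [0. 0.] 0.0 [[495.0, -2.0], [495.0, -2.0], [495.0, -2.0], [495.0, -2.0]]
[[315. 227.]
 [315. 227.]
 [315. 227.]
 [315. 227.]]
small bar
[376.2  27.7] [ 9.5 63.8] 59.1 [[346.0, 40.0], [401.0, 7.0], [406.0, 15.0], [351.0, 48.0]]
jar [[ 0.732 -0.124  0.08 ]]
beaker [[0.754 0.063 0.095]]
bottlecap [[0.566 0.273 0.15 ]]
pink [[0.388 0.34  0.15 ]]
```

View pics/crop1.png

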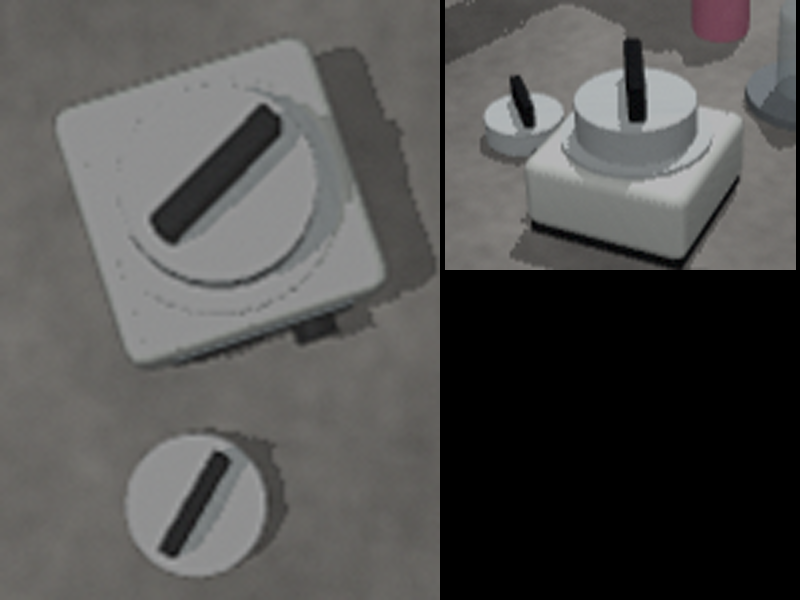

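The crop confirms it: the larger lid sits on the mill with its bar running diagonally, from about (160,230) to (270,115) in the crop. The small lid stands on the bench at (195,505). I'll cross-check with the lid disc, the housing and the scene view, then work out the first move.

```bash
cat >> h.py <<'E'
def go(x,y,z,yaw):
    from scipy.spatial.transform import Rotation as Ro
    s=r.get_state(); R=Ro.from_euler("xyz",s["eef_rot"],degrees=True); T=Ro.from_euler("xyz",[180,0,yaw],degrees=True)
    print("t",round(s["time_s"],2),"shift",R.inv().apply(np.array([x,y,z])-s["tcp_pos"]).round(4),"rotv",(R.inv()*T).as_rotvec(degrees=True).round(2))
E
python3 - <<'E'
from h import *
im=cv2.imread("pics/top0.png"); g=im.max(2)
for th in(110,120,130):
    c=blob(g>th,(260,155,365,255));P=ray("top",c,.085);print(th,[np.round(v,1) for v in cv2.minAreaRect((P[:,:2]*1000).astype(np.float32))])
# lid near edge (dark line) : print darkness edge along column samples below centre
c0=np.array([311,202]);pts=[]
gr=cv2.GaussianBlur(g,(3,3),0).astype(int)
for a in np.radians(np.arange(50,150,5)):
    rr=np.arange(20,34,.25);q=c0+np.c_[np.cos(a)*rr,np.sin(a)*rr];v=cv2.remap(gr.astype(np.float32),q[:,:1].astype(np.float32),q[:,1:].astype(np.float32),1).ravel();pts.append(q[v.argmin()])
P=ray("top",np.array(pts),.119)[:,:2]
A=np.c_[2*P,np.ones(len(P))];sol=np.linalg.lstsq(A,(P**2).sum(1),rcond=None)[0];print("lid circle",sol[:2],np.sqrt(sol[2]+sol[:2]@sol[:2]))
s=cv2.imread("pics/scene0.png");c=blob(s.max(2)<50,(298,155,324,200));k=c[np.argmin(c[:,1])],c[np.argmax(c[:,1])]
print("scene bar ends",k,ray("scene",np.array(k[:1]),.159),ray("scene",np.array(k[1:]),.121))
go(.549,.009,.404,-45)
E
```

```text
110 [array([549.1,  10.8]), array([155.9, 154.8]), np.float64(17.0)]
120 [array([548.6,  10.7]), array([153.5, 153.3]), np.float64(16.9)]
130 [array([548.8,  10.6]), array([152.3, 152.6]), np.float64(17.0)]
lid circle [0.53033709 0.00838992] 0.03869453897418747
scene bar ends (array([307, 164], dtype=int32), array([308, 194], dtype=int32)) [[0.52035287 0.03389655 0.159     ]] [[ 0.57376452 -0.02339686  0.121     ]]
t 0.1 shift [0.5109 0.4735 0.0006] rotv [ 8.000e-02 -2.000e-02  2.443e+01]
```

```bash
python3 -m pendant '[[[0.036,0.034,0,0,0,0,1],[0.073,0.067,0,0,0,0,1],[0.109,0.1,0,0,0,0,1],[0.145,0.134,0,0,0,0,1],[0.18,0.168,0,0,0,0,1]]]' 30
python3 -m pendant '[[[0.036,0.034,0,0,0,0,1],[0.073,0.067,0,0,0,0,1],[0.109,0.1,0,0,0,0,1],[0.145,0.134,0,0,0,0,1],[0.18,0.168,0,0,0,0,1]]]'
python3 -c "
from h import *
go(.549,.01,.404,-45)"
```

```text
time_s: 0.6
tcp_pos: [0.347, 0.4095, 0.4044]
eef_rot: [180.0, 0.0, -20.5]
contact_force: [0.8, 0.7, -0.1]
gripper_width: 0.0876
gripper_force: 0.0
time_s: 1.1
tcp_pos: [0.4564, 0.189, 0.4047]
eef_rot: [-180.0, 0.0, -20.5]
contact_force: [0.7, 0.1, -0.0]
gripper_width: 0.0877
gripper_force: 0.0
t 1.1 shift [0.1495 0.1351 0.0007] rotv [-1.000e-02  0.000e+00  2.446e+01]
```

```bash
python3 -m pendant '[[[0.036,0.033,0,0,0,8,1],[0.073,0.067,0,0,0,16,1],[0.109,0.1,0,0,0,24.5,1],[0.14,0.127,0,0,0,24.5,1],[0.1495,0.135,0,0,0,24.5,1]]]'
python3 -m pendant '[[[0,0,0.02,0,0,0,1],[0,0,0.04,0,0,0,1],[0,0,0.04,0,0,0,1]]]'
python3 -c "
from h import *
go(.549,.01,.305,-45)
cv2.imwrite('pics/a.png',cv2.resize(r.capture('scene')[100:250,220:420,::-1],None,fx=4,fy=4))"
```

```text
time_s: 1.6
tcp_pos: [0.5497, 0.009, 0.4041]
eef_rot: [179.9, 0.0, -45.2]
contact_force: [-0.2, 0.5, -0.7]
gripper_width: 0.0879
gripper_force: 0.0
time_s: 1.9
tcp_pos: [0.5476, 0.0119, 0.3619]
eef_rot: [179.8, 0.2, -45.1]
contact_force: [0.0, 0.4, -0.2]
gripper_width: 0.088
gripper_force: 0.0
t 1.9 shift [0.0025 0.0001 0.0569] rotv [ 0.25  0.17 -0.1 ]
```

View pics/a.png

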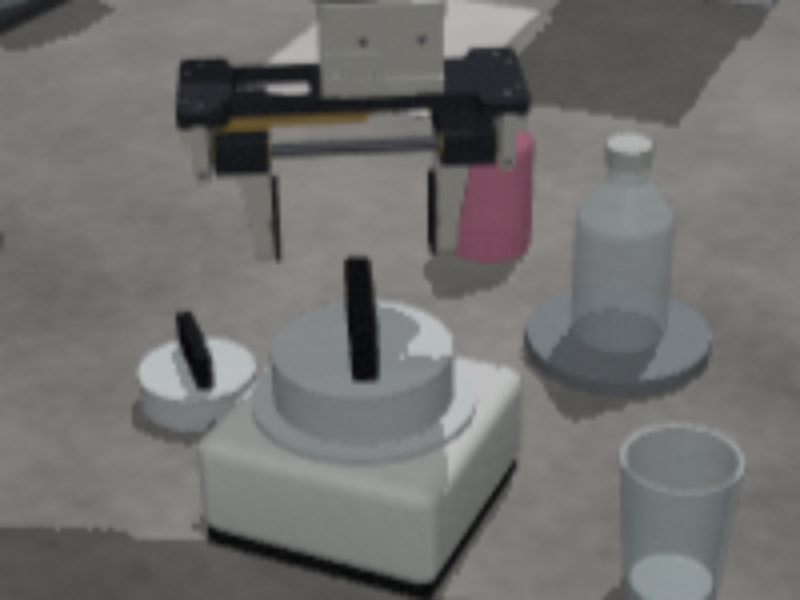

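The open fingers (265 and 445) straddle the bar (358), square to it. Descending to grasp.

```bash
python3 -m pendant '[[[0.001,0,0.02,0,0,0,1],[0.001,0,0.04,0,0,0,1],[0.001,0,0.052,0,0,0,1],[0.001,0,0.056,0,0,0,1],[0.001,0,0.056,0,0,0,1]]]'
python3 -m pendant '[[[0,0,0,0,0,0,-1],[0,0,0,0,0,0,-1],[0,0,0,0,0,0,-1],[0,0,0,0,0,0,-1],[0,0,0,0,0,0,-1]]]' 40
python3 -m pendant '[[[0,0,0,0,0,0,-1],[0,0,0,0,0,0,-1],[0,0,0,0,0,0,-1]]]'
python3 -c "
from h import *
s=r.get_state();print(s['contact_force'],s['moment'],s['joints'])"
```

```text
time_s: 2.45
tcp_pos: [0.5496, 0.0116, 0.3089]
eef_rot: [180.0, -0.0, -45.0]
contact_force: [0.8, 0.4, 0.8]
gripper_width: 0.0878
gripper_force: 0.0
time_s: 2.95
tcp_pos: [0.5494, 0.0113, 0.3089]
eef_rot: [-180.0, -0.0, -45.1]
contact_force: [0.3, 0.4, 0.7]
gripper_width: 0.0531
gripper_force: 0.0
time_s: 3.25
tcp_pos: [0.5494, 0.0114, 0.3086]
eef_rot: [180.0, 0.0, -45.1]
contact_force: [-0.1, 0.2, 0.4]
gripper_width: 0.0292
gripper_force: 0.0
[-0.07885645  0.18385947  0.38897333] [ 0.02730348  0.05165463 -0.03681266] [ 2.16127291e+01  1.36210498e+01 -2.27478059e+01  2.14134056e-03
 -5.36357307e+01  2.33289576e+01]
```

```bash
python3 -m pendant '[[[0,0,0,0,0,0,-1],[0,0,0,0,0,0,-1],[0,0,0,0,0,0,-1],[0,0,0,0,0,0,-1],[0,0,0,0,0,0,-1]]]'
python3 -c "
from h import *
s=r.get_state();print(s['contact_force'],s['moment'])"
```

```text
time_s: 3.75
tcp_pos: [0.5495, 0.0114, 0.3086]
eef_rot: [-180.0, -0.0, -45.1]
contact_force: [0.4, 0.9, -1.4]
gripper_width: 0.0156
gripper_force: 40.0
[ 0.3885912   0.86788661 -1.36365464] [ 0.15654156 -0.31687984  0.05135298]
```

```bash
cat > m.py <<'E'
from h import *
s=r.get_state();print("F",s['contact_force'].round(1),"M",s['moment'].round(2),"yaw",s['eef_rot'][2].round(2))
E
python3 -m pendant '[[[0,0,0,0,0,-2,-1],[0,0,0,0,0,-4,-1],[0,0,0,0,0,-6,-1]]]' |grep rot; python3 m.py
python3 -m pendant '[[[0,0,0,0,0,-2,-1],[0,0,0,0,0,-4,-1],[0,0,0,0,0,-6,-1]]]' |grep rot; python3 m.py
python3 -m pendant '[[[0,0,0,0,0,-2,-1],[0,0,0,0,0,-4,-1],[0,0,0,0,0,-6,-1]]]' |grep rot; python3 m.py
```

```text
eef_rot: [180.0, 0.0, -39.0]
F [-0.2 -0.   0.2] M [-0.01 -0.   -0.18] yaw -38.99
eef_rot: [180.0, 0.0, -33.0]
F [-0.7 -0.4  0.4] M [-0.07  0.01 -0.18] yaw -32.99
eef_rot: [180.0, 0.0, -27.0]
F [-1.  -0.3 -0.1] M [-0.03  0.   -0.18] yaw -26.99
```

```bash
python3 -m pendant '[[[0,0,0,0,0,-1.5,-1],[0,0,0,0,0,-3,-1]]]' |grep rot; python3 m.py
python3 -m pendant '[[[0,0,0,0,0,-1.5,-1],[0,0,0,0,0,-3,-1]]]' |grep rot; python3 m.py
python3 -m pendant '[[[0,0,0,0,0,-1.5,-1],[0,0,0,0,0,-3,-1]]]' |grep rot; python3 m.py
python3 -m pendant '[[[0,0,0,0,0,-1.5,-1],[0,0,0,0,0,-3,-1]]]' |grep rot; python3 m.py
```

```text
eef_rot: [180.0, 0.0, -24.0]
F [-0.1  0.1  0.2] M [-0.06  0.07 -0.12] yaw -23.99
eef_rot: [180.0, 0.0, -21.0]
F [ 0.1 -0.1 -0.1] M [-0.05  0.01 -0.15] yaw -20.96
eef_rot: [180.0, 0.0, -17.9]
F [ 0.7 -3.9 -0.6] M [-1.39 -0.15 -0.37] yaw -17.94
eef_rot: [179.9, 0.0, -15.0]
F [ 0.8 -5.5  0.9] M [-2.16 -0.22 -0.96] yaw -15.0
```

```bash
python3 -m pendant '[[[0,0,0,0,0,-1.5,-1],[0,0,0,0,0,-3,-1]]]' |grep rot; python3 m.py
```

```text
eef_rot: [179.9, 0.0, -12.1]
F [-0.6 -4.6  1.2] M [-1.86  0.12 -1.27] yaw -12.05
```

The moment rose from 0.15 to 1.27 N m around yaw -19, so the lid has met its stop after about 26°. I'll relax the wind-up a little, then lift a few mm and check.

```bash
python3 -m pendant '[[[0,0,0,0,0,2,-1],[0,0,0,0,0,4,-1],[0,0,0,0,0,4,-1]]]' |grep -E "rot|wid"; python3 m.py
cat > im.py <<'E'
import sys
from h import *
im=r.capture("top");cv2.imwrite("pics/t.png",im[...,::-1]);
E

```

```text
eef_rot: [179.9, 0.0, -16.1]
gripper_width: 0.0159
F [-0.7 -5.1  1.6] M [-2.03  0.47 -0.22] yaw -16.06
```

```bash
python3 -m pendant '[[[0,0,-0.001,0,0,0,-1],[0,0,-0.002,0,0,0,-1],[0,0,-0.003,0,0,0,-1]]]' |grep -E "pos"; python3 m.py
python3 -m pendant '[[[0,0,-0.001,0,0,0,-1],[0,0,-0.002,0,0,0,-1]]]' |grep -E "pos"; python3 m.py
python3 -m pendant '[[[0,0,-0.001,0,0,0,-1],[0,0,-0.001,0,0,0,-1]]]' |grep -E "pos"; python3 m.py
```

```text
tcp_pos: [0.5488, 0.0109, 0.3104]
F [ 1.2 -5.3 -7.8] M [-2.02 -0.39 -0.32] yaw -16.01
tcp_pos: [0.5486, 0.011, 0.3125]
F [ 0.7 -4.2 -8. ] M [-2.18  0.19 -0.31] yaw -16.04
tcp_pos: [0.5486, 0.011, 0.3138]
F [-1.3 -5.5 -6.1] M [-2.15  0.51 -0.3 ] yaw -16.04
```

The lid has risen past the 4 mm catch height and the force isn't growing, so I'll keep lifting.

```bash
python3 -m pendant '[[[0,0,-0.002,0,0,0,-1],[0,0,-0.004,0,0,0,-1]]]' |grep -E "pos"; python3 m.py
python3 -m pendant '[[[0,0,-0.003,0,0,0,-1],[0,0,-0.006,0,0,0,-1],[0,0,-0.01,0,0,0,-1]]]' |grep -E "pos|wid"; python3 m.py
```

```text
tcp_pos: [0.5486, 0.011, 0.3177]
F [-0.5 -4.7 -8.1] M [-2.16  0.25 -0.29] yaw -16.05
tcp_pos: [0.5494, 0.0117, 0.3286]
gripper_width: 0.0157
F [ 0.5  0.3 -4.8] M [ 0.02 -0.04  0.09] yaw -16.02
```

Free: only the lid's weight is left on the tool. I'll lift well clear and look.

```bash
python3 -m pendant '[[[0,0,-0.015,0,0,0,-1],[0,0,-0.035,0,0,0,-1],[0,0,-0.055,0,0,0,-1],[0,0,-0.07,0,0,0,-1],[0,0,-0.07,0,0,0,-1]]]'; python3 m.py
python3 - <<'E'
from h import *
a=r.capture('scene')[90:240,220:420,::-1];cv2.imwrite('pics/b.png',cv2.resize(a,None,fx=4,fy=4))
go(.517,-.3055,.40,-45)
E
```

```text
time_s: 7.65
tcp_pos: [0.5503, 0.012, 0.4016]
eef_rot: [-179.8, -0.3, -16.0]
contact_force: [-0.0, -0.0, -3.7]
gripper_width: 0.016
gripper_force: 39.7
F [-0.  -0.  -3.7] M [ 0.   -0.14  0.  ] yaw -15.98
t 7.7 shift [ 0.0561  0.3142 -0.0008] rotv [-0.19 -0.12 28.99]
```

View pics/b.png

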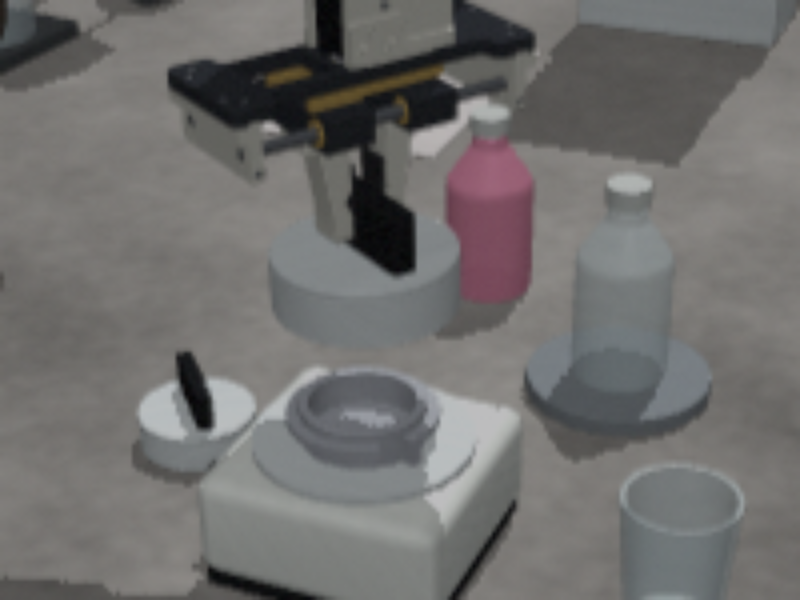

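The lid hangs level from the gripper at about (365,275) in the crop and the bare collar shows below at (365,415). Carrying it to the cork.

```bash
python3 -m pendant '[[[0.003,0.015,0,0,0,0,-1],[0.009,0.05,0,0,0,0,-1],[0.016,0.09,0,0,0,0,-1],[0.023,0.13,0,0,0,0,-1],[0.03,0.17,0,0,0,0,-1]]]'
python3 -m pendant '[[[0.007,0.04,0,0,0,0,-1],[0.014,0.08,0,0,0,0,-1],[0.021,0.12,0,0,0,0,-1],[0.024,0.137,0,0,0,0,-1],[0.0255,0.143,0,0,0,0,-1]]]'
python3 -m pendant '[[[0,0,0.01,0,0,0,-1],[0,0,0.03,0,0,0,-1],[0,0,0.06,0,0,0,-1],[0,0,0.08,0,0,0,-1],[0,0,0.08,0,0,0,-1]]]'
python3 - <<'E'
from h import *
go(.517,-.3055,.2416,-16)
im=r.capture('top');cv2.imwrite('pics/c.png',cv2.resize(im[120:300,360:560,::-1],None,fx=3,fy=3))
E
```

```text
time_s: 8.2
tcp_pos: [0.5305, -0.162, 0.3975]
eef_rot: [180.0, 0.1, -16.0]
contact_force: [0.3, -0.4, -4.6]
gripper_width: 0.0156
gripper_force: 39.7
time_s: 8.7
tcp_pos: [0.5152, -0.307, 0.3969]
eef_rot: [-180.0, 0.1, -16.2]
contact_force: [0.1, 0.6, -4.9]
gripper_width: 0.0158
gripper_force: 39.7
time_s: 9.2
tcp_pos: [0.5149, -0.3032, 0.3145]
eef_rot: [-180.0, 0.4, -16.0]
contact_force: [-0.9, 0.5, -4.7]
gripper_width: 0.0158
gripper_force: 39.7
t 9.2 shift [0.0031 0.0017 0.0729] rotv [-0.05  0.4  -0.02]
```

View pics/c.png

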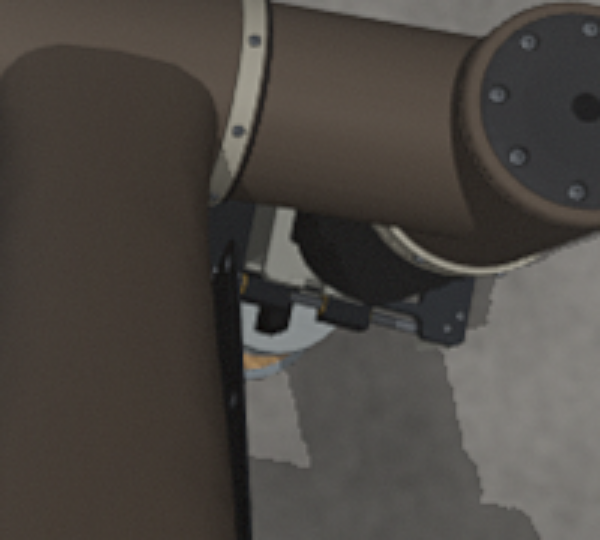

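The top view is mostly hidden by the arm: only the lid's edge at (290,330) and some cork at (262,365) show. I'll rely on the TCP reading. I expect contact at TCP z ≈ 0.242.

```bash
python3 -m pendant '[[[0.002,0.001,0.02,0,0,0,-1],[0.003,0.001,0.04,0,0,0,-1],[0.003,0.001,0.058,0,0,0,-1],[0.003,0.001,0.064,0,0,0,-1],[0.003,0.001,0.064,0,0,0,-1]]]' |head -3; python3 m.py
python3 -m pendant '[[[0,0,0.001,0,0,0,-1],[0,0,0.002,0,0,0,-1],[0,0,0.003,0,0,0,-1],[0,0,0.003,0,0,0,-1]]]' |head -3; python3 m.py
```

```text
time_s: 9.75
tcp_pos: [0.5191, -0.3063, 0.2549]
eef_rot: [180.0, 0.0, -16.0]
F [-0.3  0.3 -4.5] M [-0.02 -0.02 -0.01] yaw -16.01
time_s: 10.15
tcp_pos: [0.5188, -0.3066, 0.2521]
eef_rot: [-180.0, -0.0, -16.1]
F [-0.2  0.8 -4.2] M [ 0.03  0.01 -0.  ] yaw -16.06
```

```bash
python3 -m pendant '[[[-0.002,0,0.002,0,0,0,-1],[-0.002,0,0.004,0,0,0,-1],[-0.002,-0.001,0.006,0,0,0,-1],[-0.002,-0.001,0.007,0,0,0,-1],[-0.002,-0.001,0.007,0,0,0,-1]]]' |head -3; python3 m.py
python3 -m pendant '[[[0,0,0.0005,0,0,0,-1],[0,0,0.001,0,0,0,-1],[0,0,0.001,0,0,0,-1]]]' |head -3; python3 m.py
python3 -m pendant '[[[0,0,0.0005,0,0,0,-1],[0,0,0.001,0,0,0,-1],[0,0,0.001,0,0,0,-1]]]' |head -3; python3 m.py
```

```text
time_s: 10.65
tcp_pos: [0.5171, -0.305, 0.2444]
eef_rot: [180.0, 0.0, -16.1]
F [ 0.5 -0.3 -3.6] M [-0.01  0.01 -0.01] yaw -16.05
time_s: 10.95
tcp_pos: [0.5171, -0.3051, 0.2436]
eef_rot: [-180.0, 0.0, -16.1]
F [ 0.1 -0.3 -5.2] M [-0.03 -0.02 -0.02] yaw -16.06
time_s: 11.25
tcp_pos: [0.5171, -0.305, 0.2426]
eef_rot: [-180.0, 0.0, -16.1]
F [-1.4 -0.5 -5. ] M [-0.06 -0.02  0.02] yaw -16.06
```

```bash
python3 -m pendant '[[[0,0,0.0005,0,0,0,-1],[0,0,0.001,0,0,0,-1],[0,0,0.001,0,0,0,-1]]]' |head -3; python3 m.py
```

```text
time_s: 11.55
tcp_pos: [0.5172, -0.3051, 0.2417]
eef_rot: [180.0, -0.0, -16.1]
F [ 0.3  1.3 -3.4] M [-0.02  0.09 -0.05] yaw -16.05
```

```bash
python3 -m pendant '[[[0,0,0.0005,0,0,0,-1],[0,0,0.0005,0,0,0,-1]]]' |head -3; python3 m.py
```

```text
time_s: 11.75
tcp_pos: [0.5172, -0.305, 0.2416]
eef_rot: [180.0, -0.0, -16.0]
F [-2.1  0.9  1.8] M [0.62 0.57 0.03] yaw -16.05
```

Contact, as expected, at z = 0.2416. I'll settle it 0.5 mm more, then let go.

```bash
python3 -m pendant '[[[0,0,0.0005,0,0,0,-1],[0,0,0.0005,0,0,0,-1]]]' |head -3; python3 m.py
python3 -m pendant '[[[0,0,0,0,0,0,0],[0,0,0,0,0,0,0],[0,0,0,0,0,0,0],[0,0,0,0,0,0,0],[0,0,0,0,0,0,0]]]'
python3 -m pendant '[[[0,0,0,0,0,0,0],[0,0,0,0,0,0,0],[0,0,0,0,0,0,0]]]'; python3 m.py
```

```text
time_s: 11.95
tcp_pos: [0.5172, -0.305, 0.2416]
eef_rot: [180.0, -0.0, -16.0]
F [-3.3  3.3  7.1] M [ 1.11  1.15 -0.04] yaw -16.04
time_s: 12.45
tcp_pos: [0.5172, -0.3051, 0.2406]
eef_rot: [180.0, -0.0, -16.1]
contact_force: [-0.1, 0.3, 0.8]
gripper_width: 0.0431
gripper_force: 0.0
time_s: 12.75
tcp_pos: [0.5171, -0.305, 0.2406]
eef_rot: [180.0, 0.0, -16.1]
contact_force: [-0.1, 0.4, 0.4]
gripper_width: 0.0438
gripper_force: 0.0
F [-0.1  0.4  0.4] M [ 0.03  0.03 -0.06] yaw -16.06
```

Released. Now I'll go straight up, then clear the view by backing toward +y at height.

```bash
python3 -m pendant '[[[0,0,-0.02,0,0,0,0],[0,0,-0.05,0,0,0,0],[0,0,-0.09,0,0,0,0],[0,0,-0.13,0,0,0,0],[0,0,-0.16,0,0,0,0]]]' |head -2
python3 -m pendant '[[[0,-0.03,0,0,0,0,0],[0,-0.07,0,0,0,0,0],[0,-0.12,0,0,0,0,0],[0,-0.17,0,0,0,0,0],[0,-0.21,0,0,0,0,0]]]' |head -2
python3 -m pendant '[[[0,-0.05,0,0,0,0,0],[0,-0.1,0,0,0,0,0],[0,-0.15,0,0,0,0,0],[0,-0.19,0,0,0,0,0],[0,-0.2,0,0,0,0,0]]]' |head -2
python3 - <<'E'
from h import *
im=r.capture('top')[...,::-1].copy();cv2.imwrite('pics/top1.png',im)
g=im.max(2);c=blob(g<50,(405,175,475,245))
print([np.round(v,1) for v in cv2.minAreaRect((ray("top",c,.092)[:,:2]*1000).astype(np.float32))])
s=r.capture('scene')[...,::-1]
o=np.vstack([im[80:380,100:500],s[120:320,120:520]]);cv2.imwrite('pics/d.png',o)
E
```

```text
time_s: 13.25
tcp_pos: [0.5172, -0.3052, 0.4036]
time_s: 13.75
tcp_pos: [0.5754, -0.101, 0.4009]
time_s: 14.25
tcp_pos: [0.6313, 0.0928, 0.4002]
[array([ 518.3, -300.4]), array([19.9, 91.9]), np.float64(73.2)]
```

View pics/d.png

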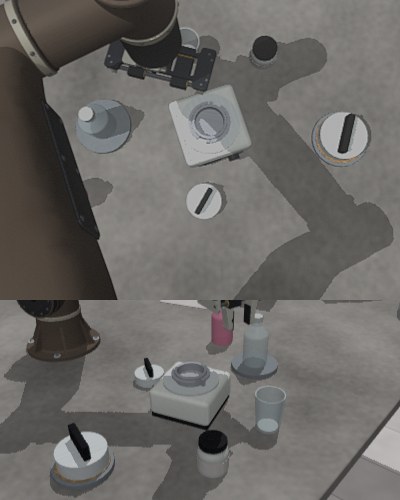

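The lid stands grip up on the cork, at (345,137) in the upper half, about 5 mm off centre. The bottle, beaker and jar haven't moved, and the gripper is clear. Handing in.

```bash
python3 -m pendant '[[[0,0,0,0,0,0,0],[0,0,0,0,0,0,0],[0,0,0,0,0,0,0]]]' | head -2; python3 -c "
from plant import r
print(r.close_job())"
```

```text
time_s: 14.65
tcp_pos: [0.6303, 0.0877, 0.4009]
the job is handed in; nothing more can be done
None
```

The lid met its stop after about 26°, lifted off, and now stands grip up on the cork about 5 mm off centre; in the final pictures the bottle, beaker and jar stand where they were, and the job was handed in at about 14.7 s with no verdict returned.

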